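Wedge the rocking plate shaker level

TASK

The white plate shaker rocks because its brass foot, under the corner with the red dot, is too short. Without gripping or lifting it, push the orange wedge along the bench, thin end first, under that foot until the shaker stands level and no longer rocks, then draw the hand away. Push only the wedge: leave the shaker where it stands, do not touch it, and leave everything else on the bench alone.

Things in the scene. Friction and masses are not known exactly. Their poses are not given: they have to be found in the camera images.
- shaker: white plate shaker, loose, 2 to 3 kg, case 250 x 210 mm, clamped blue rack on top. Origin: centre of footprint at sole level (on the bench when level); z is its upright. Case underside 14 mm, top 60 mm, rack and tubes to 108 mm up. Feet at x +-105, y +-85 mm, the short one at (+105, +85). It starts leaning 3 degrees onto that foot; a few N wedge it up, beyond level the push turns much stiffer
- short_foot (a point): lowest point of the bare brass foot (dome of 20 mm radius, 7 mm shorter than the three black rubber ones), 20 mm inside the two case sides nearest; the case top bears a red dot over it. On the bench at the start, 7 mm above it when the shaker is level
- wedge: orange wedge flat on the bench, 120 x 44 mm, 80 g. Origin: centre of its underside; +x points to the thin end (1.5 mm thick), the thick end is an upright face 19.5 mm high, even slope between. Starts beside the shaker's +y side, thin end roughly towards the foot. Stays where it is pushed; the taper does not slip back
- wedge_thin (a point): middle of the wedge's thin end, at bench level, 60 mm from its origin; the shaker is level when the foot's lowest point lies about 35 mm inside this end, measured along the wedge
- wedge_thick (a point): middle of the thick end's upright face, 10 mm above the bench; the place to push
- pink_rack: bystander: pink tube rack, 85 x 125 x 28 mm; origin: centre of its underside
- tip_box: bystander: light-blue pipette-tip box, 124 x 89 x 70 mm; origin: centre of its underside
- reagent_bottle: bystander: amber bottle with blue cap, 60 mm across, 130 mm tall; origin: centre of its underside
- buffer_jar: bystander: pale jar with white cap, 56 mm across, 85 mm tall; origin: centre of its underside
- marker: bystander: white marker pen with blue cap, 130 x 13 x 13 mm, lying; origin: centre of its underside
Not all that is in view belongs to the job. Leave any blue or green look-alike of the wedge alone.

How it is judged:
By the outcome, as a careful person would: the job done as asked, in the order asked, and still so for the second after the job is handed in, with the robot touching nothing.
It also fails if it takes over 51 s, if anything falls off the work surface, if the arm or the gripper's body presses on something with over 40 N, if the wrist force passes 120 N, or if a joint passes its speed limit or range.

ROBOT

A 7-joint arm with a two-finger parallel gripper is mounted at the origin on the work surface. World frame = base frame: x ahead of the robot, y to its left, z up, the work surface at z = 0. Lengths are in m, angles in degrees, forces in N, time in s.
With the tool pointing down it reaches from about 0.425 to 0.8 m from the base axis. Payload 8.3 kg.
Tool frame: the origin (TCP) lies at the very end of the fingers, on their centre line; the grasp point (between the pads) lies 19 mm behind it; y points along the fingers, x is the direction in which the jaws open and shut, and the axes are right-handed (so a half turn about y gives the same grasp; the last joint's range is limited). The gripper opens to 85 mm and grips with 20 to 120 N. Pads are 22 mm wide; open, the fingers measure 114 mm over their backs; the gripper's body (76 mm by 85 mm) begins 54 mm behind the grasp point. The pads swing forward as they close: fully open they stand 13 mm farther back than shut.
Start: joints at [-76.771, 21.967, 0.94, 78.501, -0.361, 79.538, -2.664], TCP at [0.181, 0.598, 0.231] pointing down, gripper open.
Joint ranges: [-169.22, 169.22], [-14.56, 117.87], [-87.37, 89.26], [10.42, 133.3], [-82.24, 262.24], [0.94, 117.77], [-172.7, 172.7]. Speed limits (degrees/s): [136.94, 136.94, 172.46, 172.46, 180, 180, 180].

INTERFACE

Orientations are given as a 3x3 rotation matrix whose columns are the frame's x, y, z axes.
In Python, from rig import * gives the robot as it stands. The module is installed in compiled form; this text tells all that it offers.
- The arm moves only by the tool step_arm, never from a script. Its arguments are lists of equal length, an entry for each row: "grip": the closure, from -1 (fully open) to 1 (shut); "delta_pos": the shift along the tool's x, y, z in mm, a list of three; "rot": the turn, a rotation vector about the tool's x, y, z in degrees, a list of three. A call has 1 to 8 rows; each row is the pose to reach, as a shift and turn from the pose commanded when the call began, along the tool's axes at that moment; what a row does not reach only later rows make up. A row lasts 1/8 s, in which the tool goes at most 62.5 mm and 10.7 degrees, less where a joint would pass 70% of its speed; a pose out of reach is approached as far as the arm can. A call with a gripper value outside its range is refused whole. The fingers move at their own pace and stop on an object; "force" is the grip in N (left out, the last holds). Time passes only in rows, so rows that repeat a pose let the fingers close. It gives the time, the measured TCP pose, the force and the opening at its end, in the units of the state.
- sense(): the state, without advancing time (a new reading comes with each control period).
- read_camera(name): name is "side" or "top" or "wrist"; returns a dict with "frame" (420x560x3 uint8, red, green, blue), "range_z" (420x560 float32, m along the optical axis (not along the pixel's ray), 0 where there is no reading), "K" (3x3 intrinsics, pixels), "R" (3x3) and "t" (3): a world point X has camera coordinates R X + t; the wrist camera has in their place "mount" (4x4, takes a point from camera to tool coordinates, whose origin is the TCP and whose axes are the tool frame's). Camera axes: x right, y down, z forward; pixel columns grow to the right and rows downward; lengths in m; the calibration is good to about 2 mm. A picture is of the moment at which its call begins: read the wrist's pose just before it.
- finish_job(): hands the job in, once; it reports no verdict.
The state is a dict: "clock": time; "q": joint angles; "qvel": joint speeds; "joint_torque": joint torques, N m; "eef_pos": TCP position; "eef_rot": TCP orientation; "force": force on the tool from outside, world axes, zero at the start; "moment": the same for the moment, N m; "width": finger opening in m.
Only numpy, scipy, OpenCV 4.12 (cv2) and the standard library are available. Lean on these libraries where they do the work, as an engineer would, in place of code of your own. Each camera call takes 0.05 s, during which the arm holds its last target. There are 200 camera calls.

## Working session

There is one attempt and no reset: what is moved stays moved. The work goes in short steps, Python scripts to look and compute and a tool call to move; the robot and the scene stay as the last step left them, time stands still between calls to the robot, and variables do not carry over. Pictures are saved under pics/ and viewed, about 8 in all and at most 12, crops included, and the job is handed in when it is done.

Besides the shell and the picture viewer there is one more tool, called after "Emit:" by a JSON object that holds its "api" and its "payload". step_arm: Moves the arm, as the interface text tells. Its arguments: {"type":"object","properties":{"grip":{"type":"array"},"delta_pos":{"type":"array"},"rot":{"type":"array"},"force":{"type":"number"}},"required":["grip","delta_pos","rot"]}

```bash
mkdir -p pics; cat > h.py <<'E'
from rig import *
import numpy as np, cv2, pickle
def cap(n):
    s=sense(); c=read_camera(n)
    if n=="wrist":
        M=c["mount"]; Rt=np.array(s["eef_rot"]); A=Rt@M[:3,:3]; b=Rt@M[:3,3]+np.array(s["eef_pos"])
        c["R"]=A.T; c["t"]=-A.T@b
    return c
def world(c,u,v,z=None):
    K=c["K"];R=np.array(c["R"]);t=np.array(c["t"])
    d=np.linalg.inv(K)@np.array([u,v,1.0])
    o=-R.T@t; w=R.T@d
    if z is None: return o+w*c["range_z"][int(v),int(u)]
    return o+w*(z-o[2])/w[2]
def cloud(c):
    v,u=np.mgrid[:420,:560]; d=np.stack([u,v,np.ones_like(u)],-1)@np.linalg.inv(c["K"]).T
    P=d*c["range_z"][...,None]; return (P-np.array(c["t"]))@np.array(c["R"])
E
python3 - <<'E'
from h import *
s=sense(); print(s)
ims=[]
for n in("top","side"):
    c=cap(n); pickle.dump(c,open(n+".pkl","wb")); cv2.imwrite(f"pics/{n}0.png",c["frame"][...,::-1])
E
```

```text
{'clock': 0.0, 'q': array([-76.77148273,  22.01718543,   0.93504733,  78.56187138,
        -0.36196229,  79.53716766,  -2.66457115]), 'qvel': array([-0.06330367,  0.00637151,  0.07421967, -0.00994257, -0.01501379,
       -0.0258181 , -0.03464025]), 'joint_torque': array([ 9.31396085e-05, -6.27595210e+01,  8.44775308e-01, -3.71824157e+01,
        1.68071495e-02,  1.41711632e-02, -4.68845784e-06]), 'eef_pos': array([0.18076707, 0.59776188, 0.23025294]), 'eef_rot': array([[ 2.89472069e-01, -5.73665002e-04, -9.57186289e-01],
       [ 9.57184411e-01, -1.89599247e-03,  2.89472637e-01],
       [-1.98087832e-03, -9.99998038e-01,  2.66335340e-07]]), 'force': array([-0.07512937,  0.2304661 ,  0.24000014]), 'moment': array([ 0.00229286, -0.02490089,  0.02157741]), 'width': 0.08530693432118681}
```

View pics/top0.png

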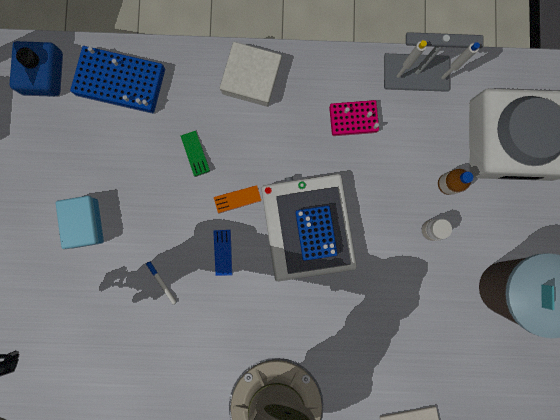

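View pics/side0.png

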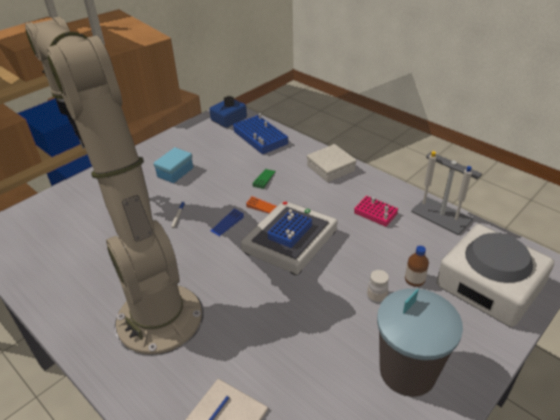

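The top view shows the orange wedge at about (237,199), with its thin end towards the red dot at (268,190). The look-alikes are green (195,153) and blue (222,252), so I choose the orange one. Next I measure it and check a crop.

```bash
python3 - <<'E'
from h import *
c=pickle.load(open("top.pkl","rb"))
f=c["frame"]; P=cloud(c); hsv=cv2.cvtColor(f,cv2.COLOR_RGB2HSV)
print("red dot",world(c,268,190),world(c,268,190,.06),"cam",-c["R"].T@c["t"], c["K"][0,0])
def show(n,lo,hi,roi):
    m=cv2.inRange(hsv,lo,hi); k=np.zeros_like(m); u0,v0,u1,v1=roi; k[v0:v1,u0:u1]=m[v0:v1,u0:u1]
    v,u=np.nonzero(k); print(n,len(u),u.mean(),v.mean()); 
    p=P[k>0]; print(" z range",np.percentile(p[:,2],[2,50,98])); 
    box=cv2.boxPoints(cv2.minAreaRect(np.stack([u,v],1).astype(np.float32)))
    for b in box: print("  ",b,world(c,*b,0.0),P[int(b[1]),int(b[0])][2])
    return k
m=show("orange",(5,120,80),(18,255,255),(205,180,262,220))
show("red",(0,150,80),(4,255,255),(258,180,280,200))
W=cv2.inRange(hsv,(0,0,120),(179,60,255))
for n,(u,v) in dict(c1=(263,187),c2=(341,175),c3=(354,268),c4=(277,279)).items(): print(n,P[v,u],world(c,u,v,.06))
for n,(u,v) in dict(tip=(80,222),marker=(160,283),pink=(354,117),blue=(222,252),green=(195,153),box=(250,73)).items(): print(n,P[v,u])
crop=cv2.resize(f[140:290,180:370],None,fx=4,fy=4,interpolation=cv2.INTER_CUBIC); cv2.imwrite("pics/crop.png",crop[...,::-1])
E
```

```text
red dot [0.55541722 0.03581971 0.05467209] [0.55476684 0.03582825 0.06      ] cam [0.40634308 0.0377769  1.27589223] 478.249565503422
orange 714 237.50280112044817 198.375350140056
 z range [-0.00022303  0.00976881  0.02036473]
   [212.98465 196.58337] [0.53956006 0.18235045 0.        ] 0.001804293861912789
   [256.25366 184.05814] [0.57713263 0.06778737 0.        ] 0.0016160699035887855
   [260.91373 200.15656] [0.53407961 0.05385046 0.        ] 0.0041405471452612575
   [217.64471 212.6818 ] [0.49678173 0.16815365 0.        ] 0.0013322803184922097
red 31 267.6774193548387 190.09677419354838
 z range [0.05068336 0.05329769 0.05694879]
   [265. 187.] [0.56994045 0.04404353 0.        ] 0.04890743003554227
   [270. 187.] [0.57037972 0.03061562 0.        ] 0.053643229312175196
   [270. 193.] [0.55416126 0.03011112 0.        ] 0.053170608222432185
   [265. 193.] [0.55372566 0.04352436 0.        ] 0.05463152547583739
c1 [0.56286394 0.04892184 0.05387743] [0.56207973 0.048866   0.06      ]
c2 [ 0.60886228 -0.15962903  0.00266328] [ 0.59974232 -0.15073934  0.06      ]
c3 [ 0.36345849 -0.18628389  0.06944257] [ 0.36312284 -0.18803756  0.06      ]
c4 [0.32960813 0.00595887 0.05584804] [0.32986927 0.00606715 0.06      ]
tip [0.45775882 0.50608609 0.06461026]
marker [0.3078644  0.30868969 0.01462848]
pink [ 0.76196671 -0.18738439  0.02961591]
blue [0.39283233 0.15148413 0.0101295 ]
green [0.65441331 0.23429143 0.00849739]
box [0.86549092 0.09307627 0.0479386 ]
```

View pics/crop.png

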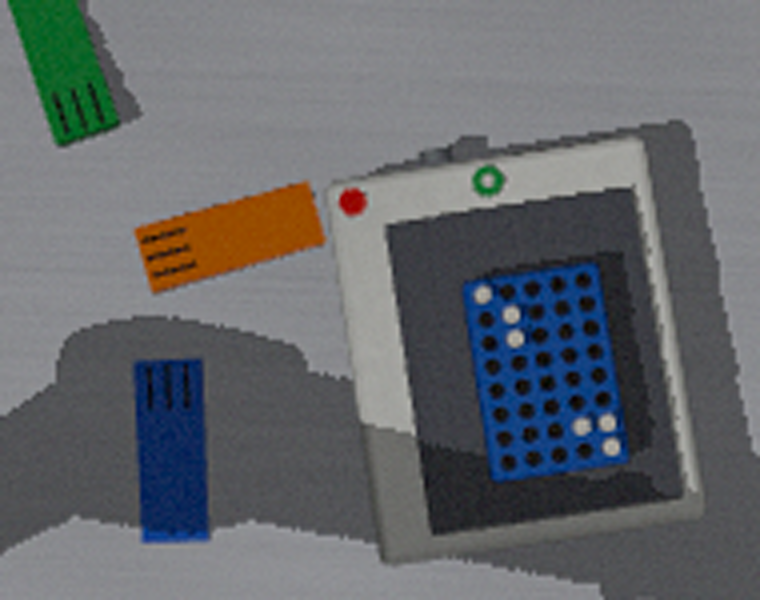

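The crop shows the orange wedge with its tick marks at the thick left end and its thin end by the red-dot corner. At thin mid (0.556,0.061) and thick mid (0.518,0.175) its length is 120 mm, which matches. The foot comes out at about (0.554,0.035).

The wedge's heading is about 8° off the shaker's -y. I'll push with a flat two-finger front square to the shaker, which should turn the wedge true. First I move above and behind the thick end.

Emit:
{"api": "step_arm", "payload": {"grip": [0.5,0.5,0.5,0.5,0.5,0.5,0.5,0.5], "delta_pos": [[-30,0,-48],[-60,5,-97],[-90,10,-145],[-120,20,-194],[-150,30,-242],[-181,40,-292],[-211,60,-340],[-241,80,-389]], "rot": [[0,8,0],[0,16,0],[0,24,0],[0,32,0],[0,40,0],[0,48,0],[0,56,0],[0,62.8,0]]}}

```text
clock: 1.1
eef_pos: [0.4843, 0.2535, 0.1507]
eef_rot: [[0.984, 0.0, -0.176], [0.176, 0.0, 0.984], [0.0, -1.0, 0.0]]
force: [0.5, 0.4, 0.4]
width: 0.0211
```

Emit:
{"api": "step_arm", "payload": {"grip": [0.5,0.5,0.5,0.5,0.5,0.5,0.5], "delta_pos": [[15,20,-22],[29,50,-45],[29,85,-45],[29,115,-45],[29,132,-45],[29,143,-45],[29,143,-45]], "rot": [[0,0,0],[0,0,0],[0,0,0],[0,0,0],[0,0,0],[0,0,0],[0,0,0]]}}

```text
clock: 1.98
eef_pos: [0.52, 0.2159, 0.0081]
eef_rot: [[0.984, -0.001, -0.18], [0.18, -0.0, 0.984], [-0.001, -1.0, -0.0]]
force: [-0.1, 0.0, -0.7]
width: 0.0213
```

```bash
cat > m.py <<'E'
from h import *
import sys
n=sys.argv[1]; k=sys.argv[2]
c=cap(n); f=c["frame"]; P=cloud(c); hsv=cv2.cvtColor(f,cv2.COLOR_RGB2HSV)
m=cv2.inRange(hsv,(7,120,70),(18,255,255))
m[(P[...,2]>.04)|(np.hypot(P[...,0]-.54,P[...,1]-.11)>.14)]=0
cs=max(cv2.findContours(m,0,2)[0],key=cv2.contourArea)
p=np.array([world(c,*q[0],0.008)[:2] for q in cs])
r=cv2.minAreaRect((p*1000).astype(np.float32)); print(n,"rect",r); print(cv2.boxPoints(r).round(1).tolist())
cv2.imwrite(f"pics/{k}.png",f[...,::-1]); s=sense(); print(s["clock"],s["eef_pos"],s["force"])
E
python3 m.py top t1; python3 m.py wrist w1
```

```text
top rect ((535.2503051757812, 117.6044692993164), (45.202789306640625, 120.31763458251953), 17.86981773376465)
[[495.29998779296875, 167.89999389648438], [532.2000122070312, 53.400001525878906], [575.2000122070312, 67.30000305175781], [538.2999877929688, 181.8000030517578]]
2.025 [0.52045757 0.21604041 0.00877141] [ 0.26381833 -0.15271828  1.29478112]
wrist rect ((524.9774780273438, 168.8406524658203), (30.379066467285156, 30.38475799560547), 16.336257934570312)
[[506.1000061035156, 179.10000610351562], [514.7000122070312, 150.0], [543.7999877929688, 158.5], [535.2999877929688, 187.6999969482422]]
2.075 [0.52073343 0.2161692  0.00917023] [-0.18968284  0.74648945  0.48585951]
```

View pics/w1.png

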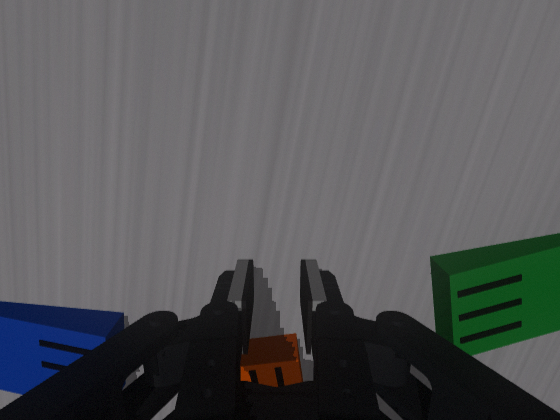

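The wrist view shows both fingers behind the thick end, which is visible at (270,365). The look-alikes are clear on both sides. I push about 40 mm slowly, still short of the foot, then look again.

Emit:
{"api": "step_arm", "payload": {"grip": [0.5,0.5,0.5,0.5,0.5,0.5,0.5,0.5], "delta_pos": [[0,0,-10],[0,0,-18],[0,0,-23],[0,0,-27],[0,0,-31],[0,0,-35],[0,0,-38],[0,0,-38]], "rot": [[0,0,0],[0,0,0],[0,0,0],[0,0,0],[0,0,0],[0,0,0],[0,0,0],[0,0,0]]}}

```text
clock: 3.08
eef_pos: [0.527, 0.1781, 0.0082]
eef_rot: [[0.984, -0.0, -0.18], [0.18, -0.0, 0.984], [-0.0, -1.0, -0.0]]
force: [-0.0, -0.5, -0.6]
width: 0.0211
```

```bash
python3 m.py top t2; python3 -c "
import cv2;f=cv2.imread('pics/t2.png');cv2.imwrite('pics/t2c.png',cv2.resize(f[150:250,190:320],None,fx=5,fy=5,interpolation=2))"
```

```text
top rect ((539.4612426757812, 102.85456848144531), (45.28697204589844, 109.7500228881836), 18.272377014160156)
[[500.79998779296875, 147.89999389648438], [535.2000122070312, 43.599998474121094], [578.2000122070312, 57.79999923706055], [543.7999877929688, 162.10000610351562]]
3.125 [0.52698552 0.17822665 0.00823506] [-0.13760264  0.5185051   0.27214029]
```

View pics/t2c.png

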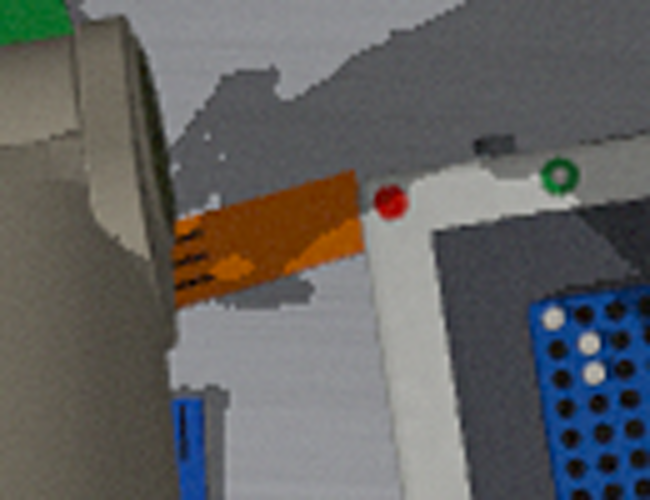

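The wedge has gone forward about 12 mm, with its thin end now just under the case edge at crop (360,210). I measure heading and lateral offset from its long edges.

```bash
cat > e.py <<'E'
from h import *
c=cap("top"); f=c["frame"]; hsv=cv2.cvtColor(f,cv2.COLOR_RGB2HSV); m=cv2.inRange(hsv,(7,120,60),(18,255,255))
foot=np.array([.5535,.0345]); 
us=np.nonzero((m[180:225,200:275]>0).sum(0)>8)[0]+200; us=us[3:-3]
E=[]
for k in(0,1):
    p=[]
    for u in us:
        v=np.nonzero(m[180:225,u])[0]+180; v=v[0]-.5 if k==0 else v[-1]+.5
        w=world(c,u,v,0.0)
        h=.0015+max(0,np.linalg.norm(w[:2]-foot)-.02)*.15; p.append(world(c,u,v,min(h,.0195))[:2])
    p=np.array(p,np.float32); vx,vy,x,y=cv2.fitLine(p,cv2.DIST_HUBER,0,.001,.001).ravel()
    if vy>0: vx,vy=-vx,-vy
    n=np.array([-vy,vx]); print("edge heading",np.degrees(np.arctan2(vy,vx)),"foot left-offset mm",1000*(foot-[x,y])@n)
r=cv2.inRange(hsv,(0,150,80),(4,255,255)); v,u=np.nonzero(r[175:205,255:285]); print("dot px",u.mean()+255,v.mean()+175,"u range",us[0],us[-1])
P=cloud(c)
w=(P[...,2]>.045)&(P[...,2]<.075)&(hsv[...,1]<60)&(hsv[...,2]>90); w[:,:255]=0;w[:,365:]=0;w[:165]=0;w[290:]=0
w=cv2.erode(w.astype(np.uint8),np.ones((3,3)))>0
q=P[w]; A=np.c_[q[:,:2],np.ones(len(q))]; s=np.linalg.lstsq(A,q[:,2],rcond=None)[0]
print("top plane tilt deg",np.degrees(np.hypot(*s[:2])),s,len(q)); print(sense()["force"])
E
python3 e.py
```

```text
edge heading -70.59297 foot left-offset mm -31.88015851201144
edge heading -69.92292 foot left-offset mm 11.81151310079143
dot px 267.6333333333333 190.16666666666666 u range 228 258
top plane tilt deg 2.8748396233279 [-0.02220045 -0.0449968   0.06633544] 2017
[ 0.43832791 -0.25590807 -0.30291858]
```

The heading is still about -70°, with the foot 10 mm right of the axis, so only the right finger seems to have touched. I back off, shut the fingers and nudge the thick end sideways. The finger side is square to the shaker, so it becomes flush with the wedge at the right heading.

Emit:
{"api": "step_arm", "payload": {"grip": [0.5,0.5,1,1,1,1,1,1], "delta_pos": [[0,0,12],[0,-40,12],[0,-50,12],[-30,-50,-5],[-55,-50,-22],[-55,-40,-22],[-55,-10,-22],[-55,0,-22]], "rot": [[0,0,0],[0,0,0],[0,0,0],[0,0,0],[0,0,0],[0,0,0],[0,0,0],[0,0,0]]}}

```text
clock: 4.18
eef_pos: [0.4759, 0.1475, 0.0064]
eef_rot: [[0.983, -0.002, -0.181], [0.181, -0.001, 0.983], [-0.003, -1.0, -0.001]]
force: [-0.4, -0.1, 0.6]
width: -0.0
```

```bash
python3 - <<'E'
from h import *
c=cap("wrist"); print(sense()); cv2.imwrite("pics/w2.png",c["frame"][...,::-1])
E
```

```text
{'clock': 4.225, 'q': array([-40.77863593,  21.62085385,  23.45136671, 113.16690393,
       -11.41227263,  47.62254576,  -0.61527175]), 'qvel': array([-0.22234287, -1.59556621,  0.60947785, -0.74440252,  1.09615326,
        2.3480208 , -0.8984191 ]), 'joint_torque': array([ 4.06028721e-01, -5.15044284e+01,  6.22579738e+00, -2.88504070e+01,
        5.27273433e-02,  2.37606594e-02, -5.27566380e-02]), 'eef_pos': array([0.47560475, 0.14722995, 0.00593862]), 'eef_rot': array([[ 9.83494305e-01, -3.13335049e-03, -1.80911953e-01],
       [ 1.80907789e-01, -1.56724911e-03,  9.83498813e-01],
       [-3.36518059e-03, -9.99993863e-01, -9.74533063e-04]]), 'force': array([-0.48337558, -0.67997635, -0.60290784]), 'moment': array([-0.02393194,  0.07554157, -0.0010842 ]), 'width': -0.00020128658355097928}
```

View pics/w2.png

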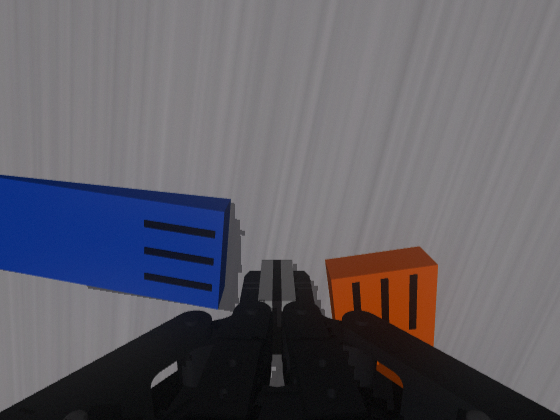

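```bash
python3 - <<'E'
from h import *
c=cap("wrist"); f=c["frame"]; s=sense(); R=s["eef_rot"];t=s["eef_pos"]
for n,u,v,z in(("faceTopL",330,280,.0195),("faceTopR",436,265,.0195),("faceBotL",326,260,0),("faceBotR",420,248,0),("sideLtop",333,318,.0185),("blueBotNear",220,306,.0195),("blueTopR",231,200,.01),("tipL",261,262,.008),("tipR",292,262,.008)):
    w=world(c,u,v,z); print(n,w.round(4),"tool",(R.T@(w-t)*1000).round(1), "depth pt",world(c,u,v+3).round(4))
E
```

```text
faceTopL [0.4966 0.1571 0.0195] tool [ 21.9 -12.5   6.1] depth pt [0.499  0.1516 0.0114]
faceTopR [0.5379 0.1718 0.0195] tool [ 65.1 -12.7  13.1] depth pt [0.5376 0.171  0.0207]
faceBotL [0.4975 0.1573 0.    ] tool [22.9  7.   6.1] depth pt [0.4971 0.1571 0.0031]
faceBotR [0.5391 0.1713 0.    ] tool [66.4  6.8 12.3] depth pt [0.5365 0.1719 0.006 ]
sideLtop [0.5023 0.1388 0.0185] tool [ 24.2 -11.5 -12.9] depth pt [0.4927 0.1582 0.0508]
blueBotNear [0.4531 0.1364 0.0195] tool [-24.7 -12.4  -6.4] depth pt [0.452  0.1231 0.0019]
blueTopR [0.4501 0.1811 0.01  ] tool [-19.4  -3.   38.1] depth pt [0.4495 0.177  0.0007]
tipL [0.4673 0.1545 0.008 ] tool [-7.4 -1.   8.8] depth pt [0.4672 0.157  0.0161]
tipR [0.4809 0.157  0.008 ] tool [ 6.5 -1.   8.9] depth pt [0.48   0.1598 0.0169]
```

Emit:
{"api": "step_arm", "payload": {"grip": [1,1,1,1,1,1,1,1], "delta_pos": [[8,0,0],[13,0,0],[16,0,0],[19,0,0],[22,0,0],[25,0,0],[27,0,0],[27,0,0]], "rot": [[0,0,0],[0,0,0],[0,0,0],[0,0,0],[0,0,0],[0,0,0],[0,0,0],[0,0,0]]}}

```text
clock: 5.28
eef_pos: [0.5036, 0.1517, 0.0083]
eef_rot: [[0.984, 0.0, -0.18], [0.18, -0.0, 0.984], [0.0, -1.0, -0.0]]
force: [-1.0, 0.1, 0.7]
width: -0.0004
```

Emit:
{"api": "step_arm", "payload": {"grip": [1,1,1,1], "delta_pos": [[-12,0,0],[-14,0,0],[-14,-40,0],[-14,-50,0]], "rot": [[0,0,0],[0,0,0],[0,0,0],[0,0,0]]}}

```text
clock: 5.78
eef_pos: [0.4908, 0.1495, 0.0604]
eef_rot: [[0.984, 0.003, -0.18], [0.18, 0.001, 0.984], [0.003, -1.0, 0.001]]
force: [0.0, -0.0, 0.9]
width: 0.0002
```

Emit:
{"api": "step_arm", "payload": {"grip": [1,1,1,1,1], "delta_pos": [[10,0,25],[25,0,50],[36,0,58],[36,0,58],[36,0,58]], "rot": [[0,0,0],[0,0,0],[0,0,0],[0,0,0],[0,0,0]]}}

```text
clock: 6.4
eef_pos: [0.5144, 0.2112, 0.0579]
eef_rot: [[0.984, -0.001, -0.178], [0.178, -0.001, 0.984], [-0.001, -1.0, -0.001]]
force: [0.5, -0.2, 0.3]
width: 0.0001
```

```bash
python3 e.py; python3 - <<'E'
from h import *
for n in("wrist","top"):
    c=cap(n); pickle.dump(c,open(n+"3.pkl","wb")); cv2.imwrite(f"pics/{n}3.png",c["frame"][...,::-1])
s=sense(); pickle.dump(s,open("s3.pkl","wb")); print(s["clock"],s["eef_pos"])
a=cv2.imread("pics/wrist3.png"); b=cv2.imread("pics/top3.png")[150:250,190:320]
cv2.imwrite("pics/c3.png",np.hstack([a[:,160:560],cv2.resize(b,(400,420))]))
E
```

```text
edge heading -84.345 foot left-offset mm -19.555043377192156
edge heading -85.00909 foot left-offset mm 26.03124996891988
dot px 267.7586206896552 190.13793103448276 u range 223 258
top plane tilt deg 2.8661367574430807 [-0.02264843 -0.04460271  0.0664653 ] 1981
[-0.17180289  0.09966291  0.59370215]
6.55 [0.51443981 0.21165566 0.0582511 ]
```

View pics/c3.png

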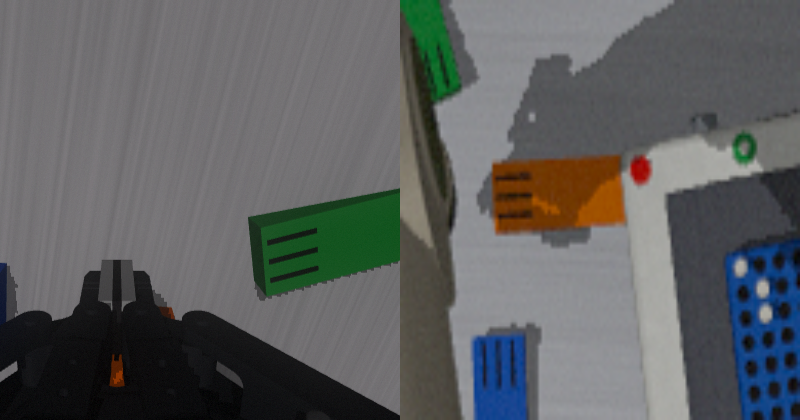

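Heading is now about -84.7°, with the foot about 3 mm from the wedge's axis, well centred. The shaker hasn't moved (dot at the same pixel). Next I work out the push line along the wedge's axis.

```bash
python3 - <<'E'
from h import *
c=pickle.load(open("top3.pkl","rb")); s=pickle.load(open("s3.pkl","rb"))
w=world(c,220.7,197.25,.0195); a=np.radians(-84.7); d=np.array([np.cos(a),np.sin(a)]); foot=np.array([.5535,.0345])
print("thick",w,"thin",w[:2]+.12*d,"foot along from thick mm",1000*(foot-w[:2])@d,"left",1000*(foot-w[:2])@np.array([-d[1],d[0]]))
tgt=np.r_[w[:2]-d*.031,.008]; print(tgt,"tool delta",(s["eef_rot"].T@(tgt-s["eef_pos"])*1000).round(1))
E
```

```text
thick [0.53641402 0.15978312 0.0195    ] thin [0.54749849 0.04029615] foot along from thick mm 126.32573677786708 left 5.4404611738275115
[0.53355053 0.19065058 0.008     ] tool delta [ 15.1  50.3 -24.1]
```

Emit:
{"api": "step_arm", "payload": {"grip": [0.67,0.67,0.67,0.67,0.67,0.67], "delta_pos": [[15,0,-12],[15,0,-24],[15,25,-24],[15,45,-24],[15,50,-24],[15,50,-24]], "rot": [[0,3,0],[0,5,0],[0,5,0],[0,5,0],[0,5,0],[0,5,0]]}}

```text
clock: 7.3
eef_pos: [0.5339, 0.1912, 0.0084]
eef_rot: [[0.996, -0.0, -0.092], [0.092, -0.001, 0.996], [-0.0, -1.0, -0.0]]
force: [0.8, 0.7, 0.4]
width: 0.0142
```

Emit:
{"api": "step_arm", "payload": {"grip": [0.67,0.67,0.67,0.67,0.67,0.67,0.67,0.67], "delta_pos": [[0,0,-8],[0,0,-14],[0,0,-18],[0,0,-22],[0,0,-26],[0,0,-30],[0,0,-34],[0,0,-36]], "rot": [[0,0,0],[0,0,0],[0,0,0],[0,0,0],[0,0,0],[0,0,0],[0,0,0],[0,0,0]]}}

```text
clock: 8.3
eef_pos: [0.537, 0.1592, 0.0088]
eef_rot: [[0.995, 0.001, -0.096], [0.096, 0.003, 0.995], [0.001, -1.0, 0.003]]
force: [-0.7, 10.0, 1.9]
width: 0.0139
```

```bash
python3 e.py
```

```text
edge heading -83.2447 foot left-offset mm -20.64690072925041
edge heading -82.94339 foot left-offset mm 23.990348964377944
dot px 268.05882352941177 190.0 u range 237 258
top plane tilt deg 1.8834817883273678 [-0.01445243 -0.02952556  0.06367754] 2070
[-0.64412795  7.9138246   2.07468647]
```

Emit:
{"api": "step_arm", "payload": {"grip": [0.67,0.67,0.67,0.67,0.67,0.67,0.67,0.67], "delta_pos": [[0,0,-4],[0,0,-7],[0,0,-10],[0,0,-13],[0,0,-16],[0,0,-18],[0,0,-20],[0,0,-20]], "rot": [[0,0,0],[0,0,0],[0,0,0],[0,0,0],[0,0,0],[0,0,0],[0,0,0],[0,0,0]]}}

```text
clock: 9.35
eef_pos: [0.539, 0.1391, 0.0088]
eef_rot: [[0.995, 0.001, -0.096], [0.096, 0.003, 0.995], [0.001, -1.0, 0.003]]
force: [-0.3, 8.0, 2.0]
width: 0.014
```

```bash
python3 e.py
```

```text
edge heading -87.11063 foot left-offset mm -18.139442599177876
edge heading -87.497215 foot left-offset mm 27.869959650515085
dot px 268.51724137931035 190.3448275862069 u range 248 259
top plane tilt deg 0.5953629804199111 [-0.00370467 -0.0097082   0.06017005] 2069
[-0.62405279  8.05257344  2.53853559]
```

Emit:
{"api": "step_arm", "payload": {"grip": [0.67,0.67,0.67,0.67,0.67,0.67], "delta_pos": [[0,0,-2],[0,0,-4],[0,0,-6],[0,0,-7],[0,0,-7],[0,0,-7]], "rot": [[0,0,0],[0,0,0],[0,0,0],[0,0,0],[0,0,0],[0,0,0]]}}

```text
clock: 10.15
eef_pos: [0.5396, 0.1322, 0.0088]
eef_rot: [[0.995, 0.001, -0.096], [0.096, 0.003, 0.995], [0.001, -1.0, 0.003]]
force: [-1.1, 7.8, 2.5]
width: 0.0142
```

```bash
python3 e.py
```

```text
edge heading -87.131424 foot left-offset mm -18.126985945283508
edge heading -83.59597 foot left-offset mm 25.0572195206097
dot px 268.41379310344826 190.3448275862069 u range 251 259
top plane tilt deg 0.20020601874138302 [-0.00073557 -0.00341595  0.059254  ] 2029
[-1.14288344  8.38717665  2.92308687]
```

Emit:
{"api": "step_arm", "payload": {"grip": [0.67,0.67,0.67,0.67], "delta_pos": [[0,0,-1],[0,0,-2],[0,0,-2],[0,0,-2]], "rot": [[0,0,0],[0,0,0],[0,0,0],[0,0,0]]}}

```text
clock: 10.7
eef_pos: [0.5398, 0.1303, 0.0088]
eef_rot: [[0.995, 0.001, -0.096], [0.096, 0.003, 0.995], [0.001, -1.0, 0.003]]
force: [-0.4, 8.2, 2.2]
width: 0.0138
```

Emit:
{"api": "step_arm", "payload": {"grip": [0.67,0.67,0.67], "delta_pos": [[0,0,-1],[0,0,-1],[0,0,-1]], "rot": [[0,0,0],[0,0,0],[0,0,0]]}}

```text
clock: 11.08
eef_pos: [0.5399, 0.1295, 0.0088]
eef_rot: [[0.995, 0.001, -0.097], [0.097, 0.003, 0.995], [0.001, -1.0, 0.003]]
force: [-1.3, 9.0, 2.9]
width: 0.0143
```

```bash
python3 e.py
```

```text
edge heading -87.138954 foot left-offset mm -18.12291865674225
edge heading -79.13094 foot left-offset mm 21.861768293856464
dot px 268.68 190.36 u range 252 259
top plane tilt deg 0.16253167532967622 [ 0.00269768 -0.00087718  0.05789372] 2033
[-1.2063145   8.74514008  2.86896394]
```

Emit:
{"api": "step_arm", "payload": {"grip": [0.67,0.67,0.67], "delta_pos": [[0,0,-1],[0,0,-1],[0,0,-1]], "rot": [[0,0,0],[0,0,0],[0,0,0]]}}

```text
clock: 11.5
eef_pos: [0.5399, 0.1289, 0.0088]
eef_rot: [[0.995, 0.001, -0.097], [0.097, 0.004, 0.995], [0.001, -1.0, 0.004]]
force: [-1.0, 9.5, 2.3]
width: 0.0142
```

Emit:
{"api": "step_arm", "payload": {"grip": [0.67,0.67,0.67], "delta_pos": [[0,0,-1],[0,0,-1],[0,0,-1]], "rot": [[0,0,0],[0,0,0],[0,0,0]]}}

```text
clock: 11.88
eef_pos: [0.54, 0.1284, 0.0088]
eef_rot: [[0.995, 0.001, -0.097], [0.097, 0.004, 0.995], [0.001, -1.0, 0.004]]
force: [-0.6, 9.9, 2.1]
width: 0.014
```

```bash
python3 e.py; python3 e.py | tail -2
```

```text
edge heading -87.14656 foot left-offset mm -18.118948490532457
edge heading -77.0501 foot left-offset mm 20.605183013146437
dot px 268.53846153846155 190.46153846153845 u range 253 259
top plane tilt deg 0.10573643806971887 [ 0.00183751 -0.00017099  0.05823652] 2033
[-0.54113941 10.68117136  1.78170798]
top plane tilt deg 0.11153212147404906 [ 0.0019373  -0.00019006  0.05830976] 2009
[ 0.13509957 10.72601429  1.84245003]
```

Emit:
{"api": "step_arm", "payload": {"grip": [0.67,0.67,0.67], "delta_pos": [[0,0,-1],[0,0,-1.5],[0,0,-1.5]], "rot": [[0,0,0],[0,0,0],[0,0,0]]}}

```text
clock: 12.35
eef_pos: [0.54, 0.1277, 0.0088]
eef_rot: [[0.995, 0.001, -0.098], [0.098, 0.005, 0.995], [0.001, -1.0, 0.005]]
force: [-1.0, 12.4, 2.3]
width: 0.0142
```

```bash
python3 e.py | tail -3; python3 - <<'E'
from h import *
c=cap("side"); cv2.imwrite("pics/side4.png",cv2.resize(c["frame"][180:290,210:360],None,fx=5,fy=5,interpolation=2)[...,::-1])
E
```

```text
dot px 268.8181818181818 190.3181818181818 u range 253 259
top plane tilt deg 0.10974958928930682 [ 1.91537320e-03 -2.13049449e-05  5.83237277e-02] 2022
[-1.89652476 11.47460897  1.66344193]
```

View pics/side4.png

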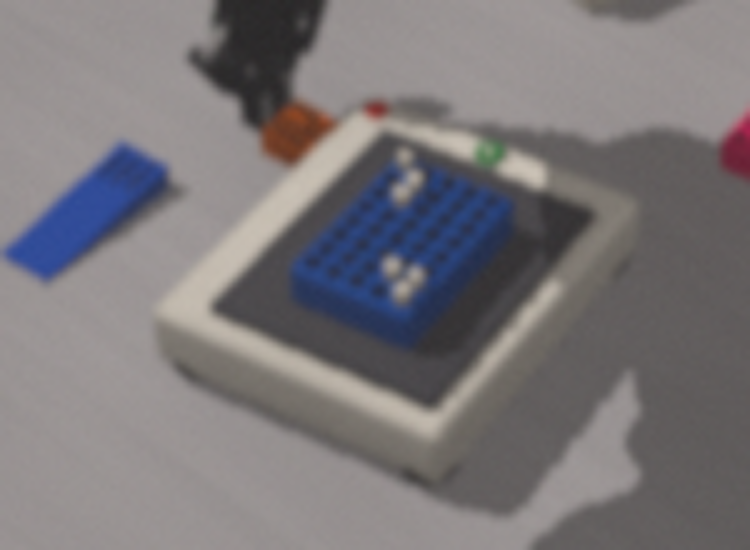

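The side view shows the wedge under the red-dot corner, crop (300,130), the shaker flat and the fingers at the thick end only. The push is now stiffer (8 to 12 N), the tilt stays at about 0.1°, and the foot is about 36 mm inside the thin end. I draw the hand away.

Emit:
{"api": "step_arm", "payload": {"grip": [0.67,0.67,0.67,0.67,0.67,0.67,0.67,0.67], "delta_pos": [[0,0,8],[0,0,20],[0,0,40],[0,-20,55],[0,-60,60],[0,-110,60],[0,-150,60],[0,-150,60]], "rot": [[0,0,0],[0,0,0],[0,0,0],[0,0,0],[0,0,0],[0,0,0],[0,0,0],[0,0,0]]}}

```text
clock: 13.45
eef_pos: [0.5364, 0.1842, 0.1619]
eef_rot: [[0.996, 0.006, -0.094], [0.094, 0.003, 0.996], [0.006, -1.0, 0.002]]
force: [1.0, -0.0, -0.9]
width: 0.0143
```

```bash
python3 e.py; python3 - <<'E'
from h import *
c=cap("top"); f=c["frame"]; cv2.imwrite("pics/t5.png",f[...,::-1]); P=cloud(c); hsv=cv2.cvtColor(f,cv2.COLOR_RGB2HSV)
m=cv2.inRange(hsv,(7,120,60),(18,255,255)); m[:180]=0; m[225:]=0; m[:,:200]=0; m[:,275:]=0; v,u=np.nonzero(m)
for q in cv2.boxPoints(cv2.minAreaRect(np.stack([u,v],1).astype(np.float32))): print(q,world(c,*q,.0195).round(4))
for n,(a,b) in dict(c1=(263,187),c2=(341,175),c3=(354,268),c4=(277,279)).items(): print(n,P[b,a].round(4))
E
```

```text
edge heading -87.08098 foot left-offset mm -18.158743714923336
edge heading -83.40465 foot left-offset mm 23.24003485655524
dot px 268.56 190.36 u range 241 259
top plane tilt deg 0.0928488011363741 [ 1.61822072e-03 -8.62437366e-05  5.84457157e-02] 2037
[-0.72772137 -0.10319608  0.00234776]
[237.02353 187.30588] [0.5642 0.1178 0.0195]
[261.95294 185.38821] [0.5715 0.0521 0.0195]
[263.24118 202.13528] [0.5271 0.0473 0.0195]
[238.31177 204.05295] [0.5199 0.1128 0.0195]
c1 [0.562  0.0489 0.0603]
c2 [0.4063 0.0378 1.2759]
c3 [ 0.3631 -0.1883  0.0587]
c4 [0.3297 0.006  0.0571]
```

View pics/t5.png

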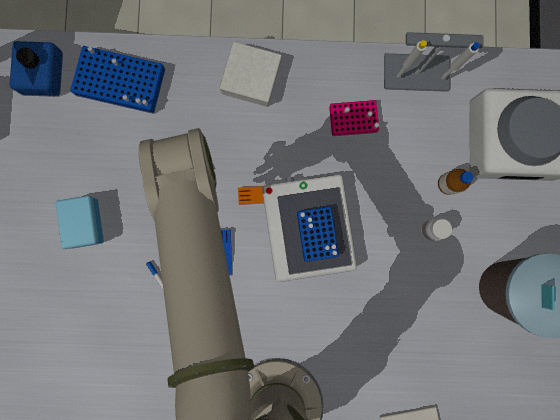

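```bash
python3 -c "
from rig import *
print(sense()['force'],sense()['clock']); print(finish_job())"
```

```text
[ 0.24310063 -0.01555453 -0.06929074] 13.55
the job is handed in; nothing more can be done
None
```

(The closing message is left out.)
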